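Refit the knob on a variable transformer and hold it pressed home

TASK

The control knob has come off the variable transformer standing on the mat; it lies in the open drawer. Take it out without disturbing the magnet, the brass bob or the wand, turn it so that the flat in its bore matches the flat on the transformer's D-shaft, and push it down the shaft until it is fully home against its sprung washer. The washer pushes it back up until its grub screw is tightened, so do not let go: finish with the knob still in the gripper and still pressed fully home.

Things in the scene. Friction and masses are not known exactly. Their poses are not given: they have to be found in the camera images.
- knob: Black plastic knob, 60 to 130 g, right way up in the drawer: skirt 60 mm across, 10 mm high; round grip 40 mm across above it, 40 mm high in all. Blind D-bore from below: 14.5 mm across, 25 mm deep, flat 2.75 mm from the axis, mouth flared to 20 mm over 4 mm. Origin: centre of the underside; z up; +x points from the axis to the bore's flat; white line on top and grub screw lie on this +x side.
- shaft_tip (a point): Centre of the top end of the transformer's upright bright steel D-shaft: 13 mm across, one flat 2 mm from the axis, last 2.5 mm chamfered to 9 mm. z up; +x points from the axis out through the flat; a red paint mark on the end face runs towards the flat. The knob slides on when its own x axis (white line) points the same way within about 7 degrees. The shaft turns stiffly (0.12 N m).
- bush (a point): Centre of the top of the fixed black bush (24 mm across) round the shaft, in the middle of the white dial, 3 mm above the dial, 127 mm above the transformer's foot, 22 mm below the shaft's tip. The knob is fully home when its underside rests here. z up; -x towards the terminal box.
- spring_washer (a joint): How far the sprung washer round the bush is pressed down (m). A black ring 36 mm across: at 0 it stands 4 mm above the bush, at 0.004 it is level with it (end of stroke 0.005). Gives from 2 N, takes 8 N when level, rises again when the push stops.
- transformer: Round grey variable transformer, 7 kg, standing fast: foot 160 mm across, 124 mm high to the white dial (144 mm across); terminal box 40 x 100 x 80 mm on its -x side reaching 100 mm from the axis, carrying handle on its +y side reaching 97 mm. Origin: centre under the foot, on the 3 mm mat; z up.
- drawer: Grey steel drawer, open towards its +y, fast. Origin: underneath, on the mat, mid of the open part. Inner floor 4 mm up; side walls inside at x = -141, +141 mm, 45 mm high; front inside at y = +204 mm, 58 mm high; handle to y = +236 mm. Two chrome ring stands lie fast at the back (y below -0.11 m, up to 56 mm high). The cabinet, 325 mm high, has its front face 0.21 to 0.25 m behind the origin.
- magnet: Black ferrite block magnet, 60 x 22 x 16 mm, 100 g, lying in the drawer (long side along its x). Origin: centre of the underside. To be left alone.
- bob: Brass pendulum bob, a cylinder 25 mm across and 26 mm high with a small eye to 40 mm on top, 110 g, standing in the drawer. Origin: centre of the underside. To be left alone.
- wand: Orange plastic magnetic wand with a steel tip, lying in the drawer along its own x from -78 mm to +80 mm, 22 mm wide, 15 mm high, 60 g. Origin: on the underside. To be left alone.
- knob_grip (a point): On the knob's axis 33 mm above its underside, the height at which to grip it: round, 40 mm across (26 to 40 mm above the underside), can be taken at any yaw. Fingertips must stay above the skirt's top, 10 mm above the underside. Axes as the knob's.
- white_line (a point): Outer end of the white pointer line on the knob's skirt, on the knob's x axis 28 mm from its centre and 10 mm above the underside. Axes as the knob's.
Mind the look-alikes: they are no part of the job. Of the things that look like the knob, the larger one is meant.

How it is judged:
On the way, in this order (a step that is already met when the one before it is completed fails the run):
1. the knob is lifted clear of the drawer in the gripper (z of knob in the frame of drawer above 0.06 m and contact force between knob and the fingers above 1 N), for 0.2 s.
2. the knob is on the shaft, flat to flat (z of knob in the frame of bush below 0.015 m and horizontal distance between knob and bush below 0.003 m and angle between the x axis of knob and the x axis of shaft_tip, either way round below 0.4 rad and x of white_line in the frame of shaft_tip above 0.023 m and angle between knob's own z axis and vertical below 0.15 rad), for 0.05 s.
At the end, for the whole second after the job is handed in: The knob is on the D-shaft, flats facing the same way (within 0.4 rad), axes within 3 mm, tilted under 0.08 rad, underside within 1.2 mm of the bush, the sprung washer down more than 3 of its 4 mm, at rest, with the gripper still on it (over 2 N) through the last second (value of joint spring_washer above 0.003 m and z of knob in the frame of bush below 0.0012 m and horizontal distance between knob and bush below 0.003 m and angle between the x axis of knob and the x axis of shaft_tip, either way round below 0.4 rad and x of white_line in the frame of shaft_tip above 0.023 m and angle between knob's own z axis and vertical below 0.08 rad and contact force between knob and the fingers above 2 N and linear speed of knob below 0.02 m/s); the arm keeps its last pose, push and grip.
It fails at once if the magnet, the bob or the wand is disturbed (moved more than 20 mm) (distance of any of magnet, bob, wand from where it was at the start of the episode above 0.02 m).
It also fails if it takes over 54 s, if anything falls off the work surface, if the arm or the gripper's body presses on something with over 40 N, if the wrist force passes 120 N, or if a joint passes its speed limit or range.

ROBOT

A 7-joint arm with a two-finger parallel gripper is mounted at the origin on the work surface. World frame = base frame: x ahead of the robot, y to its left, z up, the work surface at z = 0. Lengths are in m, angles in rad, forces in N, time in s.
With the tool pointing down it reaches from about 0.4 to 0.875 m from the base axis. Payload 6.5 kg.
Tool frame: the origin (TCP) lies midway between the tips of the shut fingers; the grasp point (between the pads) lies 19 mm behind it; z points along the fingers, y is the direction in which the jaws open and shut (so a half turn about z gives the same grasp; the last joint's range is limited). The gripper opens to 85 mm and grips with 20 to 120 N. Pads are 22 mm wide; open, the fingers measure 114 mm over their backs; the gripper's body (76 mm by 85 mm) begins 54 mm behind the grasp point. The pads swing forward as they close: fully open they stand 13 mm farther back than shut.
Start: joints at [-1.195, 0.536, -0.004, 1.538, 0.003, 1.067, -0.071], TCP at [0.278, 0.588, 0.231] pointing down, gripper open.
Joint ranges: [-2.7, 2.7], [-0.37, 2.16], [-1.27, 1.26], [0.24, 2.4], [-1.31, 4.45], [0.19, 1.91], [-2.76, 2.76]. Speed limits (rad/s): [2.39, 2.39, 3.14, 3.14, 3.14, 3.14, 3.14].

INTERFACE

Orientations are given as a unit quaternion [w, x, y, z].
In Python, from cell import manip gives the robot as it stands. Calls block until the motion is done:
- manip.movep(position, orientation): joint-space move of the TCP to a pose.
- manip.movel(position, frame=None, max_speed=0.15): straight line of the TCP; frame=None keeps the orientation; max_speed is the mean speed in m/s.
- manip.move_joints(angles): joint-space move.
- manip.set_gripper(opening, newtons=None): finger opening in m; newtons is the grip in N (None keeps the last); returns when the fingers have stopped.
- manip.hold(seconds).
- manip.inverse_kinematics(position, orientation): joint angles nearest the present ones, or None.
- manip.read_state(): the state.
- manip.get_image(name): name is "side" or "top"; returns a dict with "color" (480x640x3 uint8, red, green, blue), "camera_matrix" (3x3 intrinsics, pixels), "extrinsics" (4x4, takes a point from camera to world coordinates). Camera axes: x right, y up, looking along -z (the intrinsics and any distortion apply to the point x, -y, -z); pixel columns grow to the right and rows downward; lengths in m; the calibration is good to about 2 mm. A picture is of the moment at which its call begins. There is no depth.
A pose or a line that the arm cannot do raises manip.IKError and nothing moves.
- manip.job_done(): hands the job in, once; it reports no verdict.
The state is a dict: "time_s": time; "joint_pos": joint angles; "joint_velocities": joint speeds; "effort": joint torques, N m; "tcp_pos": TCP position; "tcp_rot": TCP orientation; "wrist_force": force on the tool from outside, world axes, zero at the start; "wrist_torque": the same for the moment, N m; "grip_width": finger opening in m.
Only numpy, scipy, OpenCV 4.12 (cv2) and the standard library are available. Lean on these libraries where they do the work, as an engineer would, in place of code of your own. Each camera call takes 0.05 s, during which the arm holds its last target. There are 200 camera calls.

## Working session

There is one attempt and no reset: what is moved stays moved. The work goes in short steps, each a Python script; the robot and the scene stay as the last script left them, time stands still between calls to the robot, and variables do not carry over. Pictures are saved under pics/ and viewed, about 8 in all and at most 12, crops included, and the job is handed in when it is done.

```bash
mkdir -p pics; ls; python3 - <<'E'
from cell import manip
import cv2,numpy as np,pickle
d={}
for n in("top","side"):
    i=manip.get_image(n);d[n]=i
    cv2.imwrite(f"pics/{n}0.png",i["color"][:,:,::-1]);print(n,i["camera_matrix"].tolist(),np.round(i["extrinsics"],4).tolist(),[k for k in i])
pickle.dump(d,open("im0.pkl","wb"))
print(manip.read_state())
E
```

```text
pics
top [[618.5761784532872, 0.0, 323.2900915698321], [0.0, 618.5761784532872, 245.7629900366679], [0.0, 0.0, 1.0]] [[0.0097, 0.9901, -0.1397, 0.3998], [-0.9999, 0.0111, 0.0096, -0.1133], [0.011, 0.1396, 0.9901, 1.3091], [0.0, 0.0, 0.0, 1.0]] ['color', 'camera_matrix', 'extrinsics']
side [[600.0829174584233, 0.0, 323.77446662212986], [0.0, 600.0829174584233, 241.72567944359935], [0.0, 0.0, 1.0]] [[0.6558, 0.4245, -0.6243, -0.1185], [-0.7546, 0.3446, -0.5585, -0.7657], [-0.0219, 0.8373, 0.5463, 0.7265], [0.0, 0.0, 0.0, 1.0]] ['color', 'camera_matrix', 'extrinsics']
{'time_s': 0.1, 'joint_pos': array([-1.19520984,  0.53708739, -0.00441953,  1.53876276,  0.00259131,
        1.06730159, -0.0712468 ]), 'joint_velocities': array([ 0.00118582, -0.00322372, -0.00062723, -0.00242312, -0.00076328,
       -0.00077844, -0.00186879]), 'effort': array([ 3.43669992e-03, -5.84562564e+01,  1.05230346e+00, -2.59776932e+01,
        1.27008089e-02,  4.62600990e-03, -5.07904315e-05]), 'tcp_pos': array([0.27769063, 0.58707358, 0.23050734]), 'tcp_rot': array([-1.12528026e-04,  2.19099093e-01,  9.75702303e-01, -7.68503418e-04]), 'wrist_force': array([ 0.54675258, -0.05720728, -0.07728367]), 'wrist_torque': array([ 0.02386726, -0.0230209 , -0.00367165]), 'grip_width': 0.08503329111193074}
```

View pics/top0.png

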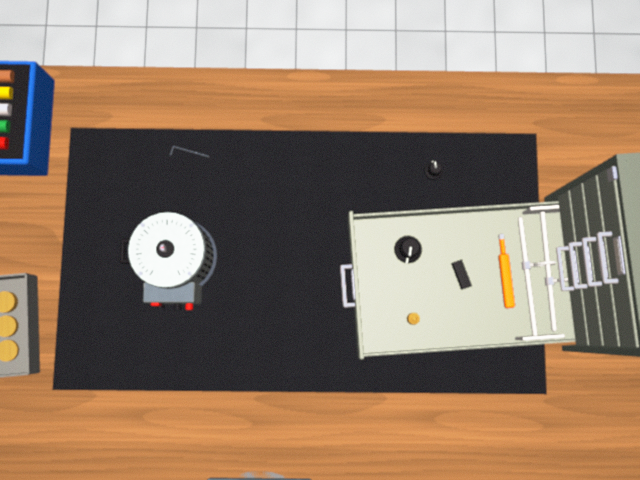

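View pics/side0.png

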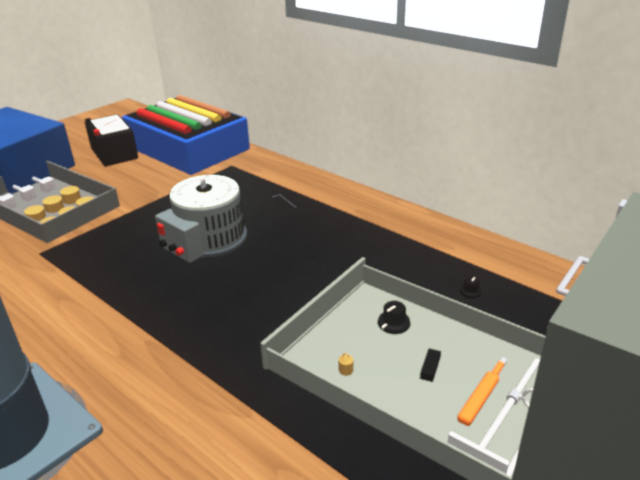

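Top view: the candidates are the knob in the drawer at (408,249) and a smaller knob on the mat at (434,168). The drawer one is larger and lies in the drawer, so it fits. The D-shaft is at about (165,248). One composite crop will confirm this.

```bash
python3 - <<'E'
import cv2,numpy as np,pickle
d=pickle.load(open("im0.pkl","rb"))
def c(n,u,v,w,h):
    s=d[n]["color"][v-h//2:v+h//2,u-w//2:u+w//2,::-1]
    return cv2.resize(s,(400,300),interpolation=cv2.INTER_NEAREST)
o=np.vstack([np.hstack([c("top",420,210,160,120),c("top",165,248,40,30)]),np.hstack([c("side",394,316,60,44),c("side",204,188,48,36)])])
cv2.imwrite("pics/crop.png",o)
E
```

```text
(no output)
```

View pics/crop.png

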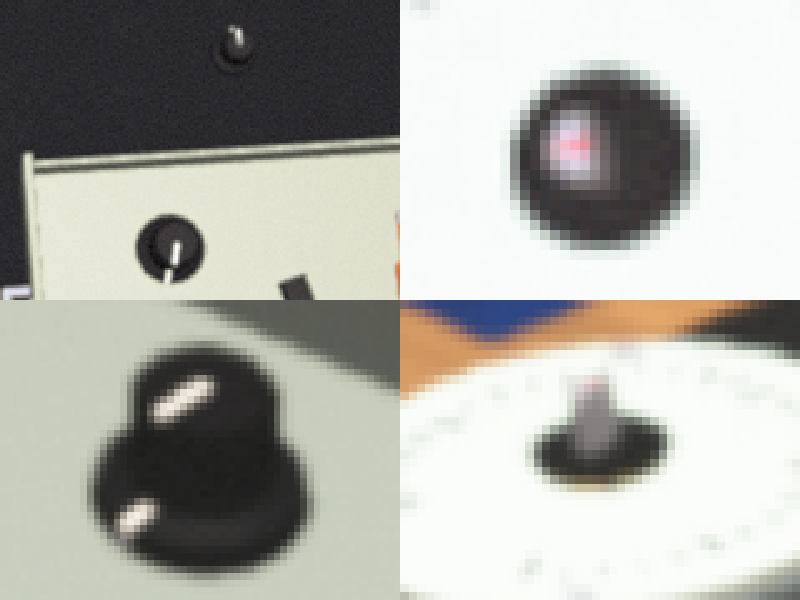

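The crop confirms it. The drawer knob (top 408,249) has the wide skirt with a white line and is clearly larger than the one on the mat. The shaft end shows a red mark at about (162.5,247.5) in the top image. Next I measure both.

```bash
cat > h.py <<'E'
import numpy as np,cv2
def ray(c,u,v):
    K,T=c["camera_matrix"],c["extrinsics"]
    d=np.linalg.inv(K)@[u,v,1]; return T[:3,3],T[:3,:3]@(d*[1,-1,-1])
def onz(c,u,v,z):
    o,d=ray(c,u,v); return (o+d*(z-o[2])/d[2])[:2]
def proj(c,p):
    T=c["extrinsics"];q=T[:3,:3].T@(np.array(p)-T[:3,3]);q=c["camera_matrix"]@(q*[1,-1,-1]);return q[:2]/q[2]
def blob(m,u,v,r):
    k=np.zeros_like(m);cv2.rectangle(k,(u-r,v-r),(u+r,v+r),255,-1)
    cs,_=cv2.findContours(m&k,cv2.RETR_EXTERNAL,cv2.CHAIN_APPROX_NONE)
    return max(cs,key=cv2.contourArea)
def world_circle(c,cnt,z):   # contour -> plane z -> enclosing circle
    cnt=cv2.convexHull(cnt)
    p=np.array([onz(c,*q,z) for q in cnt[:,0].astype(float)],np.float32)
    e=cv2.fitEllipse(p*1000); return np.array(e[0])/1000,e[1]
E
python3 - <<'E'
from h import *
import pickle
d=pickle.load(open("im0.pkl","rb"))
for n,ku,kv,du,dv in(("top",408,249,165,248),("side",394,318,204,190)):
    c=d[n];im=c["color"];g=im.max(2)
    dark=((g<90)*255).astype(np.uint8)
    if n=="top":
        k=blob(dark,ku,kv,20);k=cv2.convexHull(k);print("knob",cv2.boundingRect(k),world_circle(c,k,.015))
    white=((im.min(2)>150)*255).astype(np.uint8)
    r=28 if n=="top" else 24
    roi=np.zeros_like(g);cv2.circle(roi,(ku,kv),17,1,-1)
    if n=="side":
        roi[:]=0;roi[325:336,378:394]=1;
    ys,xs=np.where((white>0)&(roi>0)) 
    print("white",[(x,y,int(g[y,x])) for x,y in zip(xs,ys)][:60])
    w=blob(((im.min(2)>170)*255).astype(np.uint8),du,dv,45);print("dial",cv2.boundingRect(w),world_circle(c,w,.127))
    b=blob(((im.max(2)<120)*255).astype(np.uint8),du,dv,14);print("washer",cv2.boundingRect(b),world_circle(c,b,.134))
c=d["top"]["color"]
print("R\n",c[240:258,156:176,0]);print("R-G\n",c[242:254,157:170,0].astype(int)-c[242:254,157:170,1])
c=d["side"]["color"]
print("R\n",c[180:198,196:214,0]);print("R-G\n",c[180:192,198:210,0].astype(int)-c[180:192,198:210,1])
E
```

```text
knob (395, 236, 26, 27) (array([ 0.57742432, -0.30427805]), (54.87655258178711, 55.19931411743164))
white [(np.int64(408), np.int64(232), 230), (np.int64(403), np.int64(233), 232), (np.int64(404), np.int64(233), 232), (np.int64(405), np.int64(233), 231), (np.int64(406), np.int64(233), 230), (np.int64(407), np.int64(233), 231), (np.int64(408), np.int64(233), 232), (np.int64(409), np.int64(233), 229), (np.int64(410), np.int64(233), 232), (np.int64(411), np.int64(233), 230), (np.int64(412), np.int64(233), 231), (np.int64(413), np.int64(233), 232), (np.int64(400), np.int64(234), 231), (np.int64(401), np.int64(234), 232), (np.int64(402), np.int64(234), 233), (np.int64(403), np.int64(234), 230), (np.int64(404), np.int64(234), 227), (np.int64(405), np.int64(234), 225), (np.int64(406), np.int64(234), 225), (np.int64(407), np.int64(234), 222), (np.int64(408), np.int64(234), 225), (np.int64(409), np.int64(234), 225), (np.int64(410), np.int64(234), 228), (np.int64(411), np.int64(234), 229), (np.int64(412), np.int64(234), 233), (np.int64(413), np.int64(234), 228), (np.int64(414), np.int64(234), 
[... 7323 characters left out ...]
1 251]
 [251 251 251 251 251 251 251 251 251 251 251 251 251 251 251 251 251 251]]
R-G
 [[ -2  -4  -2   6  19  21   9  -5  -3  -2  -2  -3]
 [ -2  -3  -3   5   9   9   4  -4  -4  -2  -3  -2]
 [ -2  -4  -5   3   6   7   4  -4  -5  -4  -4  -3]
 [ -3  -4  -8   2   5   5   4   0  -6 -10 -11  -7]
 [ -6 -10  -5   3   5   6   5   3  -1  -4  -6  -8]
 [ -9  -6   0   4   5   5   5   4   3   0  -1  -3]
 [ -2  -1   1   3   4   5   5   4   3   0   1   1]
 [  0   0   2   4   5   5   4   3   1   0   2   0]
 [  1   1   1   3   3   2   2   2   1  -1   0   1]
 [  0   1   1   2   1   2   1   1   0   1   1   2]
 [  0   2   1   2   1   0   2   2   4   6   2  -1]
 [ -3   1   4   9  10  10   9   5   5   3  -3  -5]]
```

```bash
python3 - <<'E'
from h import *
import pickle
d=pickle.load(open("im0.pkl","rb"));c=d["top"];im=c["color"].astype(int)
g=im.max(2)
k=blob(((g<145)*255).astype(np.uint8),408,249,20)
p=np.array([onz(c,*q,.014) for q in k[:,0].astype(float)],np.float32)*1000
x,y,r=np.linalg.lstsq(np.c_[2*p,np.ones(len(p))],(p**2).sum(1),rcond=None)[0];
for _ in range(3):
    R=np.hypot(*(p-[x,y]).T);p=p[abs(R-np.median(R))<1.0]
    x,y,r=np.linalg.lstsq(np.c_[2*p,np.ones(len(p))],(p**2).sum(1),rcond=None)[0]
C=np.array([x,y])/1000;print("skirt centre",C,"R",np.sqrt(r+x*x+y*y),len(p))
def pca(w,u0,v0,z):
    vs,us=np.nonzero(w>0);ww=w[vs,us].astype(float)
    P=np.array([onz(c,a+u0,b+v0,z) for a,b in zip(us,vs)]);m=(P*ww[:,None]).sum(0)/ww.sum()
    S=np.cov(P.T,aweights=ww);e,V=np.linalg.eigh(S);v=V[:,1];return m,np.degrees(np.arctan2(v[1],v[0])),np.sqrt(e)*1000
print(g[238:266,402:416])
t=np.clip(g[243:256,405:416]-90,0,None);m,a,e=pca(t,405,243,.047);print("top line",m,a,e,"dir from C",np.degrees(np.arctan2(*(m-C)[::-1])))
t=np.clip(g[256:262,403:411]-90,0,None);m,a,e=pca(t,403,256,.017);print("skirt",m,a,e,"dir",np.degrees(np.arctan2(*(m-C)[::-1])),np.hypot(*(m-C))) 
A=np.array([.557,.1780])
rg=np.clip(im[244:251,158:167,0]-im[244:251,158:167,1]-8,0,None);m,a,e=pca(rg,158,244,.152);print("red",m,a,e,"off",(m-A)*1000,"tip px",proj(c,[*A,.152]))
f=np.clip(im[241:254,157:165,0]-90,0,None);m,a,e=pca(f,157,241,.152);print("face",m,a,e,(m-A)*1000)
# red in side view rays
s=d["side"];si=s["color"].astype(int);rr=np.clip(si[174:186,196:212,0]-si[174:186,196:212,1]-6,0,None);print(rr)
vs,us=np.nonzero(rr);w=rr[vs,us];uv=((us*w).sum()/w.sum()+196,(vs*w).sum()/w.sum()+174);print(uv,onz(s,*uv,.152),"tip px",proj(s,[*A,.152]))
# terminal box / drawer
q=np.array([onz(c,*z,.003+.045) for z in((353,212),(362,357))]);print("drawer front",q)
E
```

```text
skirt centre [ 0.57800004 -0.30413627] R 28.296389911548918 47
[[ 51  45  42  39  43  35  38  46  40  47  47  57  79 127]
 [ 33  40  43  41  42  48  59  54  59  54  54  50  49  60]
 [ 49  43  39  45  53  53  61  61  61  57  61  58  58  48]
 [ 38  37  47  55  58  68  62  62  58  64  66  63  64  56]
 [ 26  46  53  61  66  60  61  60  60  67  65  60  62  56]
 [ 38  54  62  69  63  60  66  64  65  59  66  66  60  61]
 [ 45  54  63  62  64  61  61  59  62  61  63  63  62  60]
 [ 44  64  61  68  65  64  60  66  74  71  63  59  62  65]
 [ 47  60  60  55  62  61  69 104 142 127  80  62  67  62]
 [ 45  60  63  63  62  60  84 157 228 204 111  59  63  60]
 [ 38  62  62  62  59  60  92 196 254 230 122  61  58  62]
 [ 37  50  58  65  62  59 104 205 254 216 110  59  62  62]
 [ 37  47  61  63  62  61 111 211 252 190  86  57  63  61]
 [ 30  35  50  64  58  64 120 221 249 173  77  58  62  60]
 [ 25  28  43  52  62  71 138 233 251 164  71  59  61  60]
 [ 25  34  29  40  51  77 157 244 250 154  61  60  56  42]
 [ 23  26  22  38  36  71 158 239 237 135  58  45  41  40]
 [ 25  23  23  22  34  53 125 190 
[... 1176 characters left out ...]
[ 4  0  0  0  0  0  0  0  0  0  0  0  0  0  0  0]
 [ 0  0  0  0  0  0  0  0  0  0  0  0  0  0  0  0]
 [ 0  0  0  0  0  0  0  0  0  0  0  0  0  0  0  0]
 [ 0  0  0  0  0  0  7 14  0  0  0  0  0  0  0  0]
 [ 0  0  0  0  0  0 13 15  3  0  0  0  0  0  0  0]
 [ 0  0  0  0  0  0  3  3  0  0  0  0  0  0  0  0]
 [ 0  0  0  0  0  0  0  1  0  0  0  0  0  0  0  0]
 [ 0  0  0  0  0  0  0  0  0  0  0  0  0  0  0  0]
 [ 0  0  0  0  0  0  0  0  0  0  0  0  0  0  0  0]
 [ 0  0  0  0  0  0  0  0  0  0  0  0  0  0  0  0]]
(np.float64(201.66075650118202), np.float64(174.6158392434988)) [0.57148947 0.19637323] tip px [201.86632561 179.52188713]
drawer front [[ 0.64917026 -0.18648455]
 [ 0.35283878 -0.20545958]]
```

Estimates so far:

| Item | Position (m) | Yaw |
|---|---|---|
| Knob | about (0.578, -0.3045) | about 172° |
| Shaft | about (0.557, 0.178) | flat about -84°; the end face is cut off on its -y side, the red mark agrees |

The knob therefore has to turn about +104°. Next I choose a grasp yaw that is feasible at both ends.

```bash
cat >> h.py <<'E'
def Q(deg):
    a=np.radians(deg)/2; return [0,np.cos(a),np.sin(a),0]
KN=np.array([.578,-.3045]);SH=np.array([.557,.178])
E
python3 - <<'E'
from h import *
from cell import manip
for f in range(0,360,20):
    r=[]
    for p,a in(([*KN,.15],f),([*KN,.0205],f),([*SH,.2],f+104),([*SH,.1435],f+104)):
        try:q=manip.inverse_kinematics(p,Q(a))
        except manip.IKError:q=None
        r.append(None if q is None else np.round(q,2)[[0,2,4,6]].tolist())
    print(f,r[0],r[1],r[2],r[3])
E
```

```text
0 [-0.2, 1.02, -0.82, -0.53] [0.09, 0.49, -0.55, -0.73] [-0.63, 0.33, -0.18, 0.02] [-0.61, 0.3, -0.21, 0.04]
20 [-0.19, 1.0, -0.8, -0.19] [0.09, 0.49, -0.55, -0.38] [-0.58, 0.25, -0.14, 0.33] [-0.56, 0.23, -0.16, 0.35]
40 [-0.18, 0.98, -0.78, 0.14] [0.09, 0.48, -0.55, -0.04] [-0.52, 0.18, -0.1, 0.64] [-0.51, 0.16, -0.11, 0.65]
60 [-0.17, 0.95, -0.76, 0.48] [0.09, 0.49, -0.55, 0.32] [-0.47, 0.11, -0.06, 0.96] [-0.45, 0.09, -0.06, 0.96]
80 [-0.15, 0.91, -0.73, 0.8] [0.09, 0.48, -0.55, 0.66] [-0.42, 0.04, -0.02, 1.27] [-0.4, 0.02, -0.01, 1.27]
100 [-0.14, 0.88, -0.7, 1.13] [0.09, 0.49, -0.55, 1.02] [-0.35, -0.04, 0.02, 1.58] [-0.34, -0.06, 0.05, 1.57]
120 [-0.06, 0.73, -0.57, 1.38] [0.13, 0.43, -0.49, 1.32] [-0.3, -0.12, 0.07, 1.9] [-0.28, -0.15, 0.1, 1.87]
140 [0.03, 0.58, -0.45, 1.64] [0.19, 0.33, -0.38, 1.58] [-0.24, -0.19, 0.11, 2.21] [-0.22, -0.22, 0.15, 2.18]
160 [0.09, 0.48, -0.37, 1.92] [0.26, 0.23, -0.26, 1.84] [-0.19, -0.27, 0.15, 2.52] [-0.17, -0.3, 0.21, 2.48]
180 [0.13, 0.42, -0.32, 2.24] [0.32, 0.14, -0.16, 2.11] [0.34, -1.07, 0.68, 2.46] [0.34, -1.08, 0.8, 2.38]
200 [0.15
[... 198 characters left out ...]
-0.85, -1.86]
240 [-0.23, 1.09, -0.88, -2.58] [-0.22, 1.08, -1.16, -2.42] [-0.91, 0.72, -0.43, -1.86] [-0.87, 0.68, -0.5, -1.81]
260 [-0.23, 1.09, -0.88, -2.23] [-0.22, 1.08, -1.16, -2.07] [-0.85, 0.64, -0.38, -1.56] [-0.82, 0.6, -0.44, -1.51]
280 [-0.23, 1.09, -0.88, -1.88] [-0.22, 1.08, -1.16, -1.72] [-0.81, 0.57, -0.33, -1.25] [-0.78, 0.54, -0.39, -1.2]
300 [-0.23, 1.09, -0.88, -1.53] [-0.22, 1.08, -1.16, -1.38] [-0.76, 0.51, -0.3, -0.93] [-0.74, 0.49, -0.35, -0.89]
320 [-0.23, 1.09, -0.88, -1.18] [-0.14, 0.9, -0.98, -1.13] [-0.74, 0.48, -0.27, -0.6] [-0.72, 0.45, -0.32, -0.57]
340 [-0.21, 1.05, -0.85, -0.86] [0.08, 0.5, -0.57, -1.07] [-0.69, 0.4, -0.23, -0.29] [-0.66, 0.38, -0.27, -0.26]
```

```bash
python3 - <<'E'
from h import *
from cell import manip
manip.movep([*KN,.12],Q(20)); manip.set_gripper(.07)
manip.movel([*KN,.0205],max_speed=.1)
s=manip.read_state();print(s["tcp_pos"],s["wrist_force"],s["time_s"])
cv2.imwrite("pics/a.png",np.hstack([cv2.resize(manip.get_image(n)["color"][v-60:v+60,u-80:u+80,::-1],(400,300)) for n,u,v in(("top",408,249),("side",394,310))]))
manip.set_gripper(.0,60)
s=manip.read_state();print(s["grip_width"],s["wrist_force"],s["time_s"])
cv2.imwrite("pics/b.png",np.hstack([cv2.resize(manip.get_image(n)["color"][v-60:v+60,u-80:u+80,::-1],(400,300)) for n,u,v in(("top",408,249),("side",394,310))]))
o=np.vstack([cv2.imread("pics/a.png"),cv2.imread("pics/b.png")]);cv2.imwrite("pics/ab.png",o)
E
```

```text
[ 0.57845551 -0.30493033  0.02125574] [-0.22918474 -0.9754024  -0.44004812] 4.8583
0.038638829128426914 [-1.00511127  0.94025036  5.12541912] 5.35
```

View pics/ab.png

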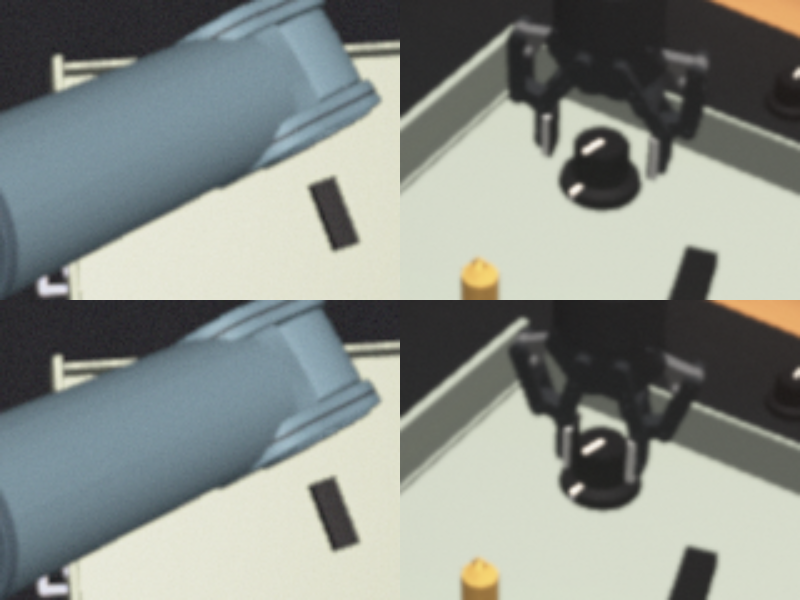

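The side view shows the knob between the fingers, line still visible and unmoved (side about 394,316), with the grip closed at 39 mm. Now lift and carry it over the shaft.

```bash
python3 - <<'E'
from h import *
from cell import manip
manip.set_gripper(0,100)
manip.movel([*KN,.22],max_speed=.15);manip.hold(.3)
s=manip.read_state();print(s["grip_width"],s["wrist_force"],s["time_s"])
manip.movep([*SH,.21],Q(124));manip.movel([*SH,.19],max_speed=.05)
s=manip.read_state();print(s["tcp_pos"],s["tcp_rot"],s["grip_width"],s["wrist_force"],s["time_s"])
I={n:manip.get_image(n) for n in("side","top")}
a=I["side"]["color"][120:240,120:280,::-1];cv2.imwrite("pics/over.png",cv2.resize(a,(800,600)));
import pickle;pickle.dump(I,open("im1.pkl","wb"))
E
```

```text
0.03750858400108127 [-1.51131002 -0.57949653 -0.66011158] 7.45
[0.55693641 0.17785701 0.18973269] [-9.88178943e-05  4.69563580e-01  8.82898623e-01 -2.37412599e-04] 0.0371981715685038 [-0.64067949  0.68564051 -1.76249708] 9.7583
```

View pics/over.png

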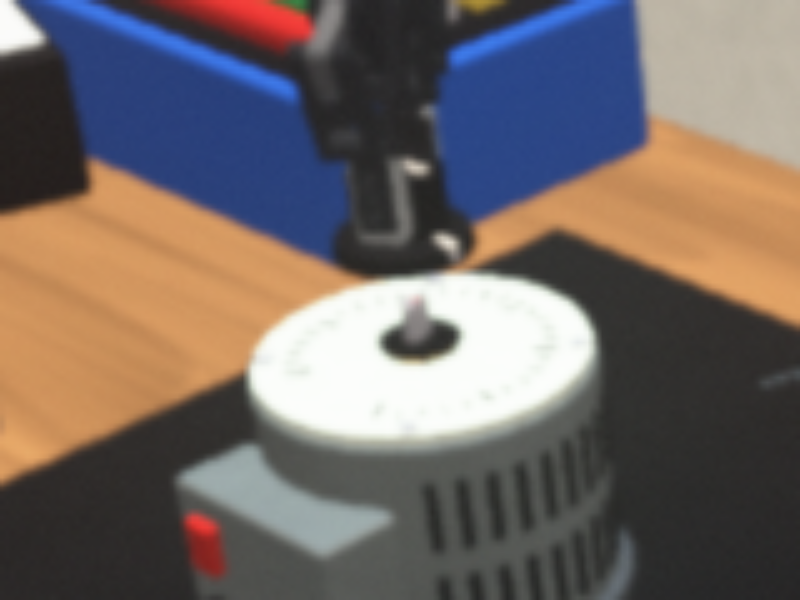

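The knob hangs over the shaft with its white line (crop 447,243) towards -y. I compare it with the prediction.

```bash
python3 - <<'E'
from h import *
import pickle
s=pickle.load(open("im1.pkl","rb"))["side"];g=s["color"].astype(int).max(2)
zb=.1897-.0142
a=np.radians(np.arange(0,360,5));P=np.array([proj(s,[SH[0]+.03*np.cos(t),SH[1]+.03*np.sin(t),zb+.005]) for t in a]);print("pred skirt u",P[:,0].min(),P[:,0].max(),"ctr v",proj(s,[*SH,zb]))
for r in(167,168,169,170):print(r,g[r,182:220])
for x in(195,200,205):print(x,g[165:180,x],"rows165..")
rr=g[163:174,204:216];print(rr)
w=np.clip(rr-110,0,None)[:9,:8];vs,us=np.nonzero(w);ww=w[vs,us];uv=(us*ww).sum()/ww.sum()+204,(vs*ww).sum()/ww.sum()+163;p=onz(s,*uv,zb+.01);print(uv,p,np.degrees(np.arctan2(*(p-SH)[::-1])),np.hypot(*(p-SH)))
for t in(-90,-84,-78):print(t,proj(s,[SH[0]+.025*np.cos(np.radians(t)),SH[1]+.025*np.sin(np.radians(t)),zb+.01]))
E
```

```text
pred skirt u 185.391194715391 214.61199729743413 ctr v [200.36658647 169.43464224]
167 [122 122 123 115  92  62  46  48  50  67  86  97  98  99  98 100 104 108
 110  95  65  45  41  51  99 168 195 181 140  88  53  47  88 168 211 223
 223 221]
168 [124 123 122 115  86  56  48  46  49  58  72  82  86  90  89  92  97 100
  93  73  54  47  48  53  86 148 203 228 212 141  68  47  86 164 210 223
 225 224]
169 [123 122 123 115  83  53  45  46  48  50  55  57  62  64  64  65  71  74
  67  57  50  49  49  49  58  88 141 187 196 142  73  56 108 182 217 225
 224 219]
170 [118 120 120 112  84  51  42  44  47  48  49  50  51  51  52  53  53  53
  54  52  50  49  48  50  48  51  70 112 150 128  82  85 146 199 218 218
 208 187]
195 [ 50  68  99  90  64  51  49  44  39  45 108 210 247 251 248] rows165..
200 [112 114 110  93  67  54  50  44  40  48 144 242 252 249 235] rows165..
205 [ 39  42  51  53  49  50  45  41  44  92 181 232 247 247 239] rows165..
[[ 38  37  39  38  39  41  45  50  63  91 116 123]
 [ 39  38  39  39  39  41  46  48  51  67  94 126]
 [ 40  39  39  42  44  45  46  48  48  61 110 171]
 [ 40  42  63  97 107  88  65  50  48  54 106 179]
 [ 41  51  99 168 195 181 140  88  53  47  88 168]
 [ 48  53  86 148 203 228 212 141  68  47  86 164]
 [ 49  49  58  88 141 187 196 142  73  56 108 182]
 [ 48  50  48  51  70 112 150 128  82  85 146 199]
 [ 46  45  42  43  44  72 114 118 100 133 183 206]
 [ 42  41  41  41  42  59  92 117 140 174 191 179]
 [ 41  44  46  54  67  92 128 163 176 171 151 120]]
(np.float64(209.0422077922078), np.float64(168.14935064935065)) [0.55976188 0.15146333] -84.0581605592192 0.026680006784429736
-90 [207.51238884 168.41108448]
-84 [208.4579959  167.94946353]
-78 [209.30432835 167.45745663]
```

The line measures -84.1°, matching the target. I descend with the wrist force watched.

```bash
cat >> h.py <<'E'
def down(manip,z,z1,lim,step=.002,xy=SH):
    while z>z1+1e-6:
        z=max(z-step,z1);manip.movel([*xy,z],max_speed=.03)
        s=manip.read_state();f=s["wrist_force"]
        print(round(z,4),np.round(s["tcp_pos"]*1000,1),np.round(f,1),np.round(s["wrist_torque"],2),round(s["grip_width"]*1000,1),round(s["time_s"],2))
        if f[2]>lim: break
    return z
E
python3 - <<'E'
from h import *
from cell import manip
manip.movel([*SH,.168],max_speed=.06)
down(manip,.168,.146,14)
E
```

```text
0.166 [557.1 178.  166.1] [-0.1 -0.1 -1.5] [ 0.    0.07 -0.02] 37.1 10.62
0.164 [556.9 178.  163.9] [ 0.6  0.2 -0.8] [-0.01 -0.05 -0.04] 37.3 10.88
0.162 [556.9 178.  161.9] [-0.4  0.1 -0.9] [ 0.01  0.01 -0.02] 37.1 11.12
0.16 [557.3 178.1 160.1] [ 1.   0.1 -0.3] [ 0.04 -0.14  0.02] 37.2 11.38
0.158 [557.5 178.3 158.1] [ 3.   1.3 -1.7] [ 0.26 -0.63 -0.01] 37.2 11.62
0.156 [557.6 178.3 156.1] [ 4.9  2.  -2. ] [ 0.41 -0.92 -0.01] 37.4 11.88
0.154 [557.5 178.3 154.1] [ 4.2  2.4 -1.8] [ 0.52 -1.12  0.01] 37.3 12.12
0.152 [557.5 178.3 152. ] [ 3.6  2.  -1. ] [ 0.48 -1.17 -0.02] 37.3 12.38
0.15 [557.6 178.3 150. ] [ 5.1  2.4 -0.1] [ 0.56 -1.26 -0.01] 37.4 12.62
0.148 [557.6 178.2 148. ] [ 5.3  2.9 -0.9] [ 0.58 -1.22 -0.02] 37.3 12.88
0.146 [557.7 178.3 146.2] [6.2 2.5 2.2] [ 0.6  -1.1   0.02] 37.4 13.12
```

It slid on, flat to flat, and the washer is now being touched. I shift slightly to relieve the side load and press home.

```bash
python3 - <<'E'
from h import *
from cell import manip
xy=SH+[.0009,.0005]
manip.movel([*xy,.146],max_speed=.02)
down(manip,.146,.136,22,.0007,xy)
manip.hold(.5);s=manip.read_state();print(s["tcp_pos"],s["tcp_rot"],s["wrist_force"],s["wrist_torque"],s["grip_width"],s["time_s"])
i=manip.get_image("side");cv2.imwrite("pics/home.png",cv2.resize(i["color"][130:235,130:270,::-1],(800,600),interpolation=cv2.INTER_CUBIC))
import pickle;pickle.dump(i,open("im2.pkl","wb"))
E
```

```text
0.1453 [557.7 178.3 145.4] [2.  0.7 4.7] [ 0.27 -0.48 -0.03] 37.5 13.62
0.1446 [557.7 178.3 144.8] [1.5 1.9 6.5] [ 0.22 -0.43 -0.04] 37.2 13.88
0.1439 [557.7 178.3 144.3] [0.7 0.9 8.3] [ 0.22 -0.32  0.01] 37.3 14.12
0.1432 [557.8 178.3 144.2] [-1.1  1.6 14.2] [ 0.13  0.22 -0.01] 37.1 14.38
0.1425 [557.8 178.3 144.1] [-2.7  0.9 19.5] [0.04 0.73 0.04] 37.1 14.62
0.1418 [557.9 178.3 144. ] [-5.3  0.6 24.3] [-0.02  1.19  0.03] 37.0 14.88
[0.55781933 0.17825228 0.14395922] [-6.44088505e-04  4.69651059e-01  8.82851797e-01  4.15714180e-04] [-6.42709507e+00  1.95377563e-02  2.51430943e+01] [0.00834627 1.19990668 0.04794446] 0.037163862347406346 15.375
```

View pics/home.png

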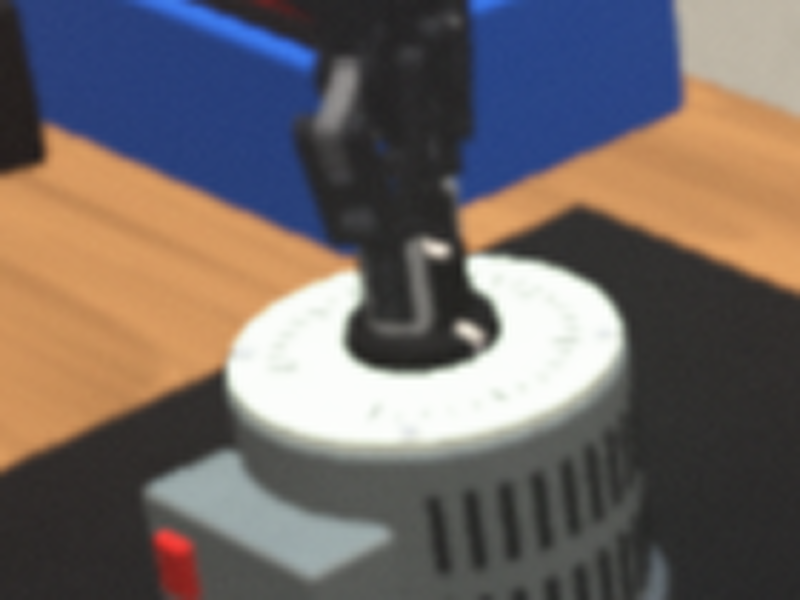

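The knob now sits flush on the dial with its line towards -y (crop 468,333). The force climbed along the washer's 2 to 8 N ramp, then rose steeply at TCP z 144.2 mm, which is the height predicted for the bush. I'm handing in.

```bash
python3 - <<'E'
from cell import manip
manip.job_done();s=manip.read_state();print(s["tcp_pos"],s["wrist_force"],s["grip_width"],s["time_s"])
E
```

```text
the job is handed in; nothing more can be done
the job is handed in; nothing more can be done
```

I took the larger knob from the drawer and turned it about +104° to match the shaft's flat (about -84° in the world frame). I then pushed it down the D-shaft until it stopped against the bush, and handed in with the knob still gripped and pressed.

- **Alignment:** over the shaft, the white line measured -84.1°. The knob slid on without catching.
- **Fully home:** the force rose to about 8 N through the washer's stroke, then climbed steeply at TCP z of about 144.2 mm, where I predicted the bush. It held at about 25 N down.
- **Grip and time:** the gripper read 37 mm on the 40 mm knob. The last reading before hand-in was at 15.4 s.
- **Side load:** a side load of about 6 N appeared during insertion. I relieved it with a 1 mm shift, but about 6 N in -x was back at the final push.
- **Not checked:** I did not measure the magnet, bob or wand again at the end. In the grasp pictures the fingers stayed clear of the magnet and the bob; the wand was outside those crops. The state reading after hand-in was refused, so there is no final reading after that.

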